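# Open both doors of the small sample cabinet, latched leaf first

## Robot

A 6-joint arm with a two-finger parallel gripper is mounted at the origin on a cart in front of the work surface, level with it; the furniture and walls round the work are solid. World frame = base frame: x ahead of the robot, y to its left, z up, the work surface at z = 0. Lengths are in m, angles in rad, forces in N, time in s.
With the tool pointing down it reaches from about 0.325 to 0.9 m from the base axis. Payload 3.5 kg.
Tool frame: the origin (TCP) lies midway between the tips of the shut fingers; the grasp point (between the pads) lies 19 mm behind it; z points along the fingers, y is the line along which they close (so a half turn about z gives the same grasp; the last joint's range is limited). The gripper opens to 85 mm and grips with 20 to 120 N. Pads are 22 mm wide; open, the fingers measure 114 mm over their backs; the gripper's body (76 mm by 85 mm) begins 54 mm behind the grasp point. The pads swing forward as they close: fully open they stand 13 mm farther back than shut.
Start: joints at [1.187, 0.276, -0.026, 1.268, 0, 1.467], TCP at [0.173, 0.601, 0.195] pointing down, gripper open.
Joint ranges: [-3.12, 3.12], [-0.85, 1.88], [-1.08, 1.24], [-1.95, 2.15], [-1.57, 1.53], [-3.14, 3.14]. Speed limits (rad/s): [2.57, 2.57, 3.14, 3.14, 3.14, 3.14].

## Interface

Orientations are given as a rotation vector (axis times angle).
In Python, from plant import ctrl gives the robot as it stands.
- The arm moves only by the shell command python3 -m pendant 'ROWS' [FORCE]. ROWS is JSON, one flat list of numbers, 7 for each row, row after row: the turn, a rotation vector about the tool's x, y, z in rad, then the shift along the tool's x, y, z in m, then the opening, from -1 (shut) to 1 (fully open). In form: [rx, ry, rz, dx, dy, dz, hand, rx, ry, rz, dx, dy, dz, hand, ...]. A call has 1 to 20 rows; each row shifts and turns the commanded pose from where the row before left it, along the tool's axes as they then stand; what a row does not reach is not made up. A row lasts 1/12 s, in which the tool goes at most 41.7 mm and 7.16 degrees, less where a joint would pass 70% of its speed; a pose out of reach is approached as far as the arm can. A call is refused whole if a number of a shift passes 0.0417 or a number of a turn 0.125, either way. A call with a gripper value outside its range is refused whole. The fingers move at their own pace and stop on an object; FORCE is the grip in N (left out, the last holds). Time passes only in rows, so rows that do not move let the fingers close. It gives the time, the measured TCP pose, the force and the opening at its end, in the units of the state.
- ctrl.get_obs(): the state, without advancing time (a new reading comes with each control period).
- ctrl.get_image(name): name is "scene" or "top" or "wrist"; returns a dict with "image" (420x560x3 uint8, red, green, blue), "depth" (420x560 float32, m along the optical axis (not along the pixel's ray), 0 where there is no reading), "fovy" (degrees; the focal length in pixels is half the picture's height over the tangent of half this angle, whatever the lens; pixels are square), "cx", "cy" (the principal point, pixels), "world_from_camera" (4x4, takes a point from camera to world coordinates); the wrist camera has in their place "mount" (4x4, takes a point from camera to tool coordinates, whose origin is the TCP and whose axes are the flange's). Camera axes: x right, y down, z forward; pixel columns grow to the right and rows downward; lengths in m; the calibration is good to about 2 mm. A picture is of the moment at which its call begins: read the wrist's pose just before it.
- ctrl.sign_off(): hands the job in, once; it reports no verdict.
The state is a dict: "time": time; "joint_positions": joint angles; "joint_velocities": joint speeds; "joint_efforts": joint torques, N m; "tcp_pos": TCP position; "ee_rot": TCP orientation; "wrist_force": force on the tool from outside, world axes, zero at the start; "torque": the same for the moment, N m; "grip_width": finger opening in m.
Only numpy, scipy, OpenCV 4.12 (cv2) and the standard library are available. Lean on these libraries where they do the work, as an engineer would, in place of code of your own. Each camera call takes 0.05 s, during which the arm holds its last target. There are 200 camera calls.

## Task

Open both doors of the small white cabinet on the bench so that the samples inside can be reached. First pull open the latched leaf, the one that carries the metal cover strip over the gap; only when it is out of the way open the other leaf, which the strip had been holding shut. Leave both leaves standing wide open, at least two thirds of a right angle, and do not disturb the two glass vials standing beside it.

Things in the scene. Friction and masses are not known exactly. Their poses are not given: they have to be found in the camera images.
- cabinet: White cabinet with two blue-framed window doors, fixed to the bench, 226 wide, 130 deep, 150 mm high; origin at the centre of its underside, x from its front (with the doors) to its back, z up. Each leaf is 99 wide, 122 high, 12 mm thick, hinged upright at its outer side; its foot is 14 mm above the bench, its top 2 mm below the top board (12 mm thick, flush with the leaves in front).
- latched_leaf (a joint): Opening angle (rad) of the latched leaf, on the right seen from the robot: 0 shut, grows as it swings out to the robot, stop at 1.9. It carries an aluminium cover strip, 22 mm wide, 4 mm thick, that laps over the other leaf's edge in front by 10 mm. A hidden roller catch holds it: it lets go at a pull of some 5 to 10 N on the handle; then the leaf swings easily and stays where left.
- plain_leaf (a joint): Opening angle (rad) of the other, overlapped leaf, on the left seen from the robot: 0 shut, grows as it swings out to the robot, stop at 1.9. Same size; no strip, no catch. It cannot open while the other leaf's strip lies over it. It swings easily and stays where left. (A wall shelf hangs about 0.5 m above the bench behind the cabinet: keep the arm clear of it.)
- latched_leaf_handle (a point): Middle of the upright grip bar of the latched leaf's steel D-handle: 10 mm round, 44 mm between the two 10 mm arms, bar centre 28 mm before the leaf's face, 108 mm above the bench. Axes turn with the leaf: z up, x from the handle into the leaf, y along the leaf from its hinge to its free edge. The hinge axis is at x = +34, y = -58 mm in them. The two handles are 86 mm apart when shut.
- plain_leaf_handle (a point): Middle of the upright grip bar of the other leaf's handle, of the same make and height. Axes turn with the leaf: z up, x from the handle into the leaf, y along the leaf from its free edge to its hinge. The hinge axis is at x = +34, y = +58 mm in them.
- vial_white: bystander: loose glass vial with white cap, 27 mm across, 56 mm high, standing beside the cabinet, to its left; origin at the centre of its underside. Leave it standing.
- vial_black: bystander: loose glass vial with black cap, 27 mm across, 56 mm high, standing beside the cabinet, to its left; origin at the centre of its underside. Leave it standing.

How it is judged:
On the way, in this order (a step that is already met when the one before it is completed fails the run):
1. the latched leaf is open by 0.4 rad or more while the other is still shut (under 0.15 rad) (value of joint latched_leaf above 0.4 rad and value of joint plain_leaf below 0.15 rad), for 0.1 s.
2. the other leaf is open by 1.0 rad or more too (value of joint plain_leaf above 1 rad and value of joint latched_leaf above 0.4 rad), for 0.1 s.
At the end, for the whole second after the job is handed in: both leaves stand open by at least 1.0 rad (57 degrees) and are at rest; both vials stand upright within 0.2 rad and within 20 mm of where they stood (value of joint each of latched_leaf, plain_leaf above 1 rad and velocity of joint latched_leaf between -0.05 and 0.05 rad/s and velocity of joint plain_leaf between -0.05 and 0.05 rad/s and angle between each of vial_white, vial_black's own z axis and vertical below 0.2 rad); the robot touches nothing.
It fails at once if the overlapped leaf is forced open (over 0.15 rad) while the latched leaf is open by less than 0.4 rad (value of joint plain_leaf above 0.15 rad and value of joint latched_leaf below 0.4 rad).
It fails at once if a bystander vial is moved by more than 20 mm (distance of any of vial_white, vial_black from where it was at the start of the episode above 0.02 m).
It also fails if it takes over 51 s, if anything falls off the work surface, if the arm or the gripper's body presses on something with over 40 N, if the wrist force passes 120 N, or if a joint passes its speed limit or range.

## Working session

There is one attempt and no reset: what is moved stays moved. The work goes in short steps, Python scripts to look and compute and a shell command to move; the robot and the scene stay as the last step left them, time stands still between calls to the robot, and variables do not carry over. Pictures are saved under pics/ and viewed, on a budget of 10 in all, crops included, one or two more only if the job needs it, and the job is handed in when it is done.

```bash
mkdir -p pics; ls
python3 - <<'E'
from plant import ctrl
import cv2,numpy as np,pickle
o=ctrl.get_obs();print(o)
for n in("scene","top"):
    d=ctrl.get_image(n);pickle.dump(d,open(f"{n}0.pkl","wb"))
    cv2.imwrite(f"pics/{n}0.png",d["image"][...,::-1]);print(n,d["fovy"],d["cx"],d["cy"],d["world_from_camera"])
E
```

```text
pics
{'time': 0.0, 'joint_positions': array([ 1.18659979e+00,  2.77161321e-01, -2.79236550e-02,  1.26797192e+00,
        1.76615771e-05,  1.46740267e+00]), 'joint_velocities': array([-0.00024647,  0.00153029,  0.00026077,  0.0003435 , -0.00015031,
        0.00203423]), 'joint_efforts': array([-9.87564235e-04, -4.45506334e+01,  2.95202082e+01,  1.64265605e-02,
       -1.85641038e-04, -6.59249849e-06]), 'tcp_pos': array([0.172877  , 0.59971031, 0.19362204]), 'ee_rot': array([-0.43955742, -3.11011992,  0.00343858]), 'wrist_force': array([0.42023191, 0.58244217, 0.29430984]), 'torque': array([-0.01100697,  0.00824545, -0.00339825]), 'grip_width': 0.08535633687270511}
scene 47.294280633846654 281.37277552341584 210.77529192564694 [[ 0.57162836 -0.60734311  0.55170225  0.02850341]
 [-0.82046278 -0.41568008  0.39249318 -0.02644303]
 [-0.00904639 -0.67701139 -0.73591693  0.72745034]
 [ 0.          0.          0.          1.        ]]
top 47.057539955034585 278.8436100908523 213.5819090176735 [[-0.00311387 -0.98625581  0.16519621  0.34895642]
 [-0.99999027  0.00358752  0.0025689   0.32404372]
 [-0.00312624 -0.1651866  -0.98625738  0.91311974]
 [ 0.          0.          0.          1.        ]]
```

View pics/scene0.png

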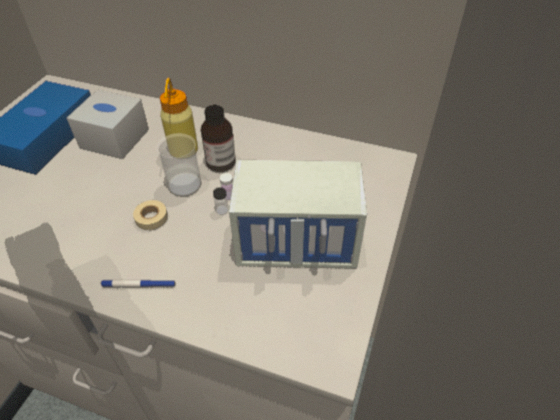

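View pics/top0.png

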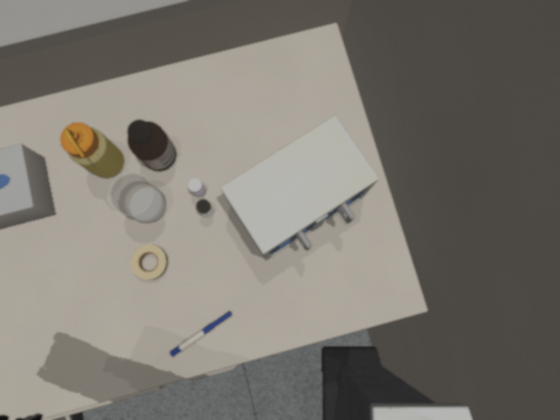

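Scene view: cabinet with strip at (297,243), latched handle at ~(323,237), plain handle ~(271,236), vials at (220,195). Top view: cabinet top corners (222,190), (333,120), (376,180), (265,252); handles at (304,239), (346,211); vials at (196,187), (203,207). I'll fit the pose from the depth.

```bash
cat > h.py <<'E'
import numpy as np,pickle,cv2
def cloud(d,T=None):
    D=d["depth"];H,W=D.shape;f=H/2/np.tan(np.radians(d["fovy"])/2)
    v,u=np.mgrid[:H,:W];P=np.stack([(u-d["cx"])/f*D,(v-d["cy"])/f*D,D],-1)
    T=d["world_from_camera"] if T is None else T
    P=P@T[:3,:3].T+T[:3,3];P[D<=0]=np.nan
    return P
E
python3 - <<'E'
from h import *
for n in("top","scene"):
    d=pickle.load(open(n+"0.pkl","rb"));P=cloud(d)
    bench=P[np.abs(P[...,2])<.02];print(n,"bench z",np.median(bench[:,2]))
    m=(np.abs(P[...,2]-.150)<.008)&(P[...,0]>.3)
    k,l,s,_=cv2.connectedComponentsWithStats(m.astype(np.uint8));i=1+np.argmax(s[1:,4]);m=l==i
    Q=P[m];print("top z",np.median(Q[:,2]),s[i])
    r=cv2.minAreaRect(Q[:,:2].astype(np.float32));print(r);b=cv2.boxPoints(r);print(b)
    c=np.array(r[0]);e=max([b[1]-b[0],b[2]-b[1]],key=np.linalg.norm);yl=e/np.linalg.norm(e)
    if yl[1]<0:yl=-yl
    x=np.array([yl[1],-yl[0]]);yaw=np.arctan2(x[1],x[0]);print("c",c,"yaw",yaw)
    q=P.reshape(-1,3);L=np.c_[(q[:,:2]-c)@x,(q[:,:2]-c)@yl,q[:,2]]
    h=L[(L[:,0]<-.083)&(L[:,0]>-.11)&(abs(L[:,1])<.1)&(L[:,2]>.08)&(L[:,2]<.14)]
    for sg in(-1,1):
        g=h[h[:,1]*sg>0];print("handle",sg,len(g),g.mean(0) if len(g) else'',np.percentile(g,[2,98],axis=0) if len(g) else '')
    v=L[(L[:,1]>.12)&(L[:,1]<.22)&(L[:,2]>.045)&(L[:,2]<.07)&(abs(L[:,0])<.15)]
    if len(v):
        cv=cv2.kmeans(v[:,:2].astype(np.float32),2,None,(3,50,1e-4),5,2);print("vials",cv[2],np.bincount(cv[1].ravel()))
    for yy in [-.09,.09]:
        print("hand world",c+x*-.093+yl*(.043*np.sign(yy)),"hinge",c+x*-.059+yl*(.101*np.sign(yy)))
E
```

```text
top bench z -0.0027075619152540087
top z 0.14884675203833153 [  220   115   159   139 10812]
((0.5280904769897461, 0.2924979627132416), (0.13193334639072418, 0.22607745230197906), 32.9482536315918)
[[0.41125408 0.35147774]
 [0.53421336 0.1617621 ]
 [0.6449269  0.23351818]
 [0.5219676  0.4232338 ]]
c [0.52809048 0.29249796] yaw 0.5750554
handle -1 83 [-0.08926193 -0.04088357  0.11783121] [[-0.09522758 -0.04682669  0.08656376]
 [-0.08321269 -0.03773945  0.13472251]]
handle 1 66 [-0.08932388  0.0444148   0.12201062] [[-0.09535264  0.03856302  0.0870929 ]
 [-0.08331032  0.04812684  0.13532914]]
vials [[0.13378808 0.2138564 ]
 [0.09724588 0.15138987]] [ 48 351]
hand world [0.47343529 0.20583303] hinge [0.53351192 0.17565359]
hand world [0.4266615  0.27800097] hinge [0.4236479  0.34516435]
scene bench z -0.0016621315172152817
top z 0.1500499031742787 [ 229  160  138   58 7336]
((0.5266368985176086, 0.2926613688468933), (0.1351238489151001, 0.22591498494148254), 32.80659484863281)
[[0.4086499  0.35099724]
 [0.53105175 0.16111472]
 [0.6446239  0.2343255 ]
 [0.52222204 0.42420802]]
c [0.5266369  0.29266137] yaw 0.57258314
handle -1 144 [-0.09265757 -0.04304785  0.11542688] [[-0.09602842 -0.04777959  0.08714408]
 [-0.08471709 -0.03861038  0.13598855]]
handle 1 143 [-0.09280541  0.04251233  0.1157911 ] [[-0.09666275  0.03788874  0.08515585]
 [-0.08345191  0.04727077  0.1361615 ]]
vials [[0.09436175 0.15103878]
 [0.13361825 0.21386895]] [270  72]
hand world [0.47176762 0.20613182] hinge [0.53176945 0.17580395]
hand world [0.42517239 0.27841519] hinge [0.42232485 0.3455858 ]
```

```bash
cat >> h.py <<'E'
from scipy.spatial.transform import Rotation as R
C=np.array([.5272,.2926]);YAW=.574
X=np.array([np.cos(YAW),np.sin(YAW)]);Y=np.array([-X[1],X[0]])
def handle(side,th):  # side -1 latched, +1 plain ; world xy and yaw of leaf normal x
    hg=C-.059*X+.101*side*Y; a=YAW-side*th
    x=np.array([np.cos(a),np.sin(a)]);y=np.array([-x[1],x[0]])
    return hg-.034*x-.058*side*y, a
def rel(p,rv,P,Rt):  # shift & turn in present tool axes
    R0=R.from_rotvec(rv);return R0.inv().apply(np.array(P)-p).round(4),(R0.inv()*Rt).as_rotvec().round(4)
E
python3 - <<'E'
from h import *
from plant import ctrl
o=ctrl.get_obs();M=R.from_rotvec(o['ee_rot']).as_matrix();print(M.round(3))
for s in(-1,1):
  for fl in(0,1):
    h,a=handle(s,0);z=np.array([0,0,-1.]);y=np.r_[Y,0]*(1-2*fl);Rt=R.from_matrix(np.c_[np.cross(y,z),y,z])
    print(s,fl,h,rel(o['tcp_pos'],o['ee_rot'],[*h,.25],Rt))
d=pickle.load(open("top0.pkl","rb"));P=cloud(d)
for u,v in[(196,185),(203,206)]:
    q=np.nanmedian(P[v-2:v+3,u-2:u+3].reshape(-1,3),axis=0);print("vial",q,(q[:2]-C)@X,(q[:2]-C)@Y)
# tall points map
q=P.reshape(-1,3);q=q[q[:,2]>.1];print("tall pts min z-by-cell")
L=np.c_[(q[:,:2]-C)@X,(q[:,:2]-C)@Y,q[:,2]];t=L[(L[:,1]>.13)&(q[:,0]>.2)];print(t.min(0),t.max(0))
E
```

```text
[[-0.961  0.277 -0.001]
 [ 0.277  0.961 -0.002]
 [ 0.    -0.002 -1.   ]]
-1 0 [0.47245338 0.2059928 ] (array([-0.3969, -0.2955, -0.0557]), array([-0.0018, -0.001 , -0.8548]))
-1 1 [0.47245338 0.2059928 ] (array([-0.3969, -0.2955, -0.0557]), array([-1.2000e-03,  2.2000e-03,  2.2868e+00]))
1 0 [0.42575578 0.27821007] (array([-0.332 , -0.239 , -0.0558]), array([-0.0018, -0.001 , -0.8548]))
1 1 [0.42575578 0.27821007] (array([-0.332 , -0.239 , -0.0558]), array([-1.2000e-03,  2.2000e-03,  2.2868e+00]))
vial [0.5461674  0.47757313 0.0532368 ] 0.11636714878156862 0.14502933595762216
vial [0.50752985 0.46378488 0.05316635] 0.07643486348110128 0.154430851849419
tall pts min z-by-cell
[-0.0849165   0.13002272  0.10000042] [0.4796712  0.48867254 0.56889249]
```

```bash
python3 -m pendant '[0,0,0,0,0,-0.025,1, 0,0,0,-0.02,-0.015,-0.01,1, 0,0,0,-0.027,-0.02,-0.02,1, 0,0,0,-0.027,-0.02,0,1, 0,0,0,-0.027,-0.02,0,1, 0,0,0,-0.027,-0.02,0,1, 0,0,0,-0.027,-0.02,0,1, 0,0,0,-0.027,-0.02,0,1, 0,0,0,-0.027,-0.02,0,1, 0,0,0,-0.027,-0.02,0,1, 0,0,0,-0.027,-0.02,0,1, 0,0,0,-0.027,-0.02,0,1, 0,0,0,-0.027,-0.02,0,1, 0,0,0,-0.027,-0.02,0,1, 0,0,0,-0.027,-0.02,0,1, 0,0,0,-0.026,-0.02,0,1]'
python3 -m pendant '[0,0,-0.107,0,0,0,1, 0,0,-0.107,0,0,0,1, 0,0,-0.107,0,0,0,1, 0,0,-0.107,0,0,0,1, 0,0,-0.107,0,0,0,1, 0,0,-0.107,0,0,0,1, 0,0,-0.107,0,0,0,1, 0,0,-0.107,0,0,0,1, 0,0,0,0,0,0,1, 0,0,0,0,0,0,1]'
cat >> h.py <<'E'
def tgt(side,th,z,now):
    h,a=handle(side,th);y=np.array([-np.sin(a),np.cos(a),0]);zz=np.array([0,0,-1.])
    return rel(now['tcp_pos'],now['ee_rot'],[*h,z],R.from_matrix(np.c_[np.cross(y,zz),y,zz]))
E
python3 - <<'E'
from h import *
from plant import ctrl
o=ctrl.get_obs();print(o['time'],o['joint_positions'].round(3),o['tcp_pos'],tgt(-1,0,.095,o))
d=ctrl.get_image("wrist");cv2.imwrite("pics/w1.png",d["image"][...,::-1])
T=np.eye(4);T[:3,:3]=R.from_rotvec(o['ee_rot']).as_matrix();T[:3,3]=o['tcp_pos']
P=cloud(d,T@d["mount"]).reshape(-1,3);P=P[~np.isnan(P[:,0])]
L=np.c_[(P[:,:2]-C)@X,(P[:,:2]-C)@Y,P[:,2]]
t=L[(L[:,2]>.14)&(L[:,2]<.16)&(abs(L[:,0])<.09)];print(len(t),np.percentile(t,[1,99],axis=0) if len(t) else '')
h=L[(L[:,2]>.126)&(L[:,2]<.142)&(L[:,0]<-.075)&(L[:,0]>-.11)]
for s in(-1,1):
    g=h[h[:,1]*s>0]
    if len(g)>5:print(s,len(g),np.percentile(g,[2,50,98],axis=0))
E
```

```text
time: 1.43
tcp_pos: [0.4734, 0.2054, 0.2494]
ee_rot: [-0.44, -3.11, 0.0]
wrist_force: [-0.2, 0.6, 0.5]
grip_width: 0.0853
time: 2.27
tcp_pos: [0.4725, 0.2069, 0.2494]
ee_rot: [0.887, -3.013, 0.0]
wrist_force: [0.6, -0.1, -0.3]
grip_width: 0.0852
2.2667 [ 0.287  0.058 -0.172  1.342  0.    -0.285] [0.47254517 0.20692952 0.24936217] (array([ 0.0004, -0.0008,  0.1544]), array([ 0.0003, -0.0009, -0.0016]))
34415 [[-0.06442225 -0.20213052  0.1420954 ]
 [ 0.06368706  0.10870227  0.15481026]]
-1 607 [[-0.10877059 -0.18101331  0.12666389]
 [-0.08820551 -0.17063273  0.13399327]
 [-0.0755944  -0.03905067  0.14136642]]
1 310 [[-0.09434607  0.03761143  0.1276717 ]
 [-0.08558297  0.04134582  0.13380834]
 [-0.07536474  0.04688502  0.13589562]]
```

View pics/w1.png

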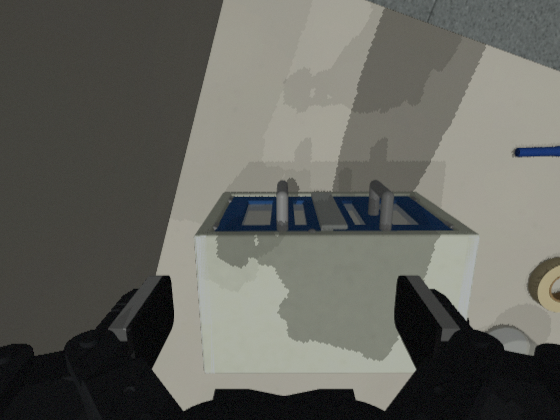

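The wrist view shows both handles, (282,205) latched and (380,205) plain, in front of the cabinet. The pose agrees within 1–2 mm, so I'll descend and grip.

```bash
python3 -m pendant '[0,0,0,0,0,0.025,1, 0,0,0,0,0,0.03,1, 0,0,0,0,0,0.03,1, 0,0,0,0,0,0.03,1, 0,0,0,0,0,0.02,1, 0,0,0,0,0,0.01,1, 0,0,0,0,0,0.009,1, 0,0,0,0,0,0,1, 0,0,0,0,0,0,1]' 50
python3 -m pendant '[0,0,0,0,0,0,-1, 0,0,0,0,0,0,-1, 0,0,0,0,0,0,-1, 0,0,0,0,0,0,-1, 0,0,0,0,0,0,-1, 0,0,0,0,0,0,-1, 0,0,0,0,0,0,-1, 0,0,0,0,0,0,-1, 0,0,0,0,0,0,-1, 0,0,0,0,0,0,-1]' 50
python3 - <<'E'
from h import *
from plant import ctrl
o=ctrl.get_obs();print(tgt(-1,0,.095,o),o['wrist_force'],o['grip_width'],o['torque'])
# constant-row arc in tool axes, per dth
for s in(-1,1):
    d=.1;h0,a0=handle(s,0);h1,a1=handle(s,d)
    y=np.array([-np.sin(a0),np.cos(a0),0]);z=np.array([0,0,-1.]);x=np.cross(y,z)
    print(s,"row for .1rad", (h1-h0)@x[:2],(h1-h0)@y[:2],"rz",s*d)
E
```

```text
time: 3.07
tcp_pos: [0.4736, 0.2072, 0.0965]
ee_rot: [-0.89, 3.012, -0.0]
wrist_force: [0.3, 0.3, -0.4]
grip_width: 0.0854
time: 3.9
tcp_pos: [0.4747, 0.2076, 0.0982]
ee_rot: [-0.89, 3.009, 0.0]
wrist_force: [-1.3, -0.0, 9.9]
grip_width: -0.0003
(array([ 0.0028, -0.0002,  0.0032]), array([-0.001 ,  0.0037,  0.0012])) [-1.2889526  -0.04001764  9.90958924] -0.0003081672790759986 [-0.15558276  0.30624356  0.01105784]
-1 row for .1rad 0.005620479784968859 -0.0036840945798666805 rz -0.1
1 row for .1rad 0.005620479784968938 0.003684094579866659 rz 0.1
```

Run:
```python
from h import *
from plant import ctrl
d=ctrl.get_image("wrist");a=d["image"][...,::-1]
s=ctrl.get_image("scene")["image"][...,::-1];c=cv2.resize(s[130:280,190:400],(784,560))
cv2.imwrite("pics/w2.png",np.hstack([cv2.resize(a,(400,300)),cv2.resize(c,(400,300))]))
```

```text
(no output)
```

View pics/w2.png

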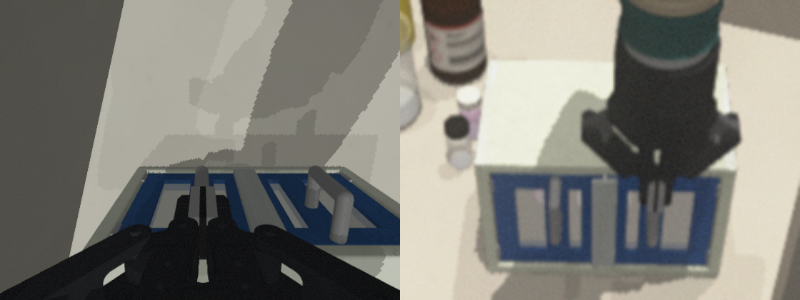

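Run:
```python
from h import *
from plant import ctrl
o=ctrl.get_obs();print(o['grip_width'],o['wrist_force'])
d=ctrl.get_image("wrist");a=d["image"][...,::-1]
cv2.imwrite("pics/w3.png",cv2.resize(a[215:420,160:420],(780,600),interpolation=cv2.INTER_CUBIC))
T=np.eye(4);T[:3,:3]=R.from_rotvec(o['ee_rot']).as_matrix();T[:3,3]=o['tcp_pos']
P=cloud(d,T@d["mount"]);L=np.concatenate([(P[...,:2]-C)@np.c_[X,Y],P[...,2:]],-1)
for v in range(230,350,10): print(v,[tuple((L[v,u]*1000).round().astype(int)) if np.isfinite(L[v,u,0]) else None for u in(265,275,284,293,303)])
```

```text
-2.9736957897489757e-05 [-2.61687843 -0.57774305  9.32776417]
230 [(np.int64(-65), np.int64(-57), np.int64(-2)), (np.int64(-65), np.int64(-49), np.int64(-2)), (np.int64(-65), np.int64(-42), np.int64(-1)), (np.int64(-65), np.int64(-35), np.int64(-2)), (np.int64(-65), np.int64(-27), np.int64(-3))]
240 [(np.int64(-61), np.int64(-56), np.int64(11)), (np.int64(-92), np.int64(-47), np.int64(93)), (np.int64(-94), np.int64(-42), np.int64(98)), (np.int64(-61), np.int64(-35), np.int64(11)), (np.int64(-61), np.int64(-28), np.int64(11))]
250 [(np.int64(-61), np.int64(-56), np.int64(30)), (np.int64(-93), np.int64(-47), np.int64(108)), (np.int64(-95), np.int64(-42), np.int64(112)), (np.int64(-61), np.int64(-36), np.int64(31)), (np.int64(-62), np.int64(-29), np.int64(32))]
260 [(np.int64(-57), np.int64(-55), np.int64(39)), (np.int64(-94), np.int64(-46), np.int64(121)), (np.int64(-94), np.int64(-42), np.int64(121)), (np.int64(-62), np.int64(-36), np.int64(49)), (np.int64(-58), np.int64(-29), np.int64(39))]
270 [(np.int64(-59), np.int64(-54), np.int64(59)), (np.int64(-101), np.int64(-46), np.int64(14
[... 1112 characters left out ...]
int64(179))]
320 [(np.int64(-102), np.int64(-48), np.int64(183)), (np.int64(-103), np.int64(-45), np.int64(183)), (np.int64(-95), np.int64(-42), np.int64(171)), (np.int64(-103), np.int64(-40), np.int64(183)), (np.int64(-102), np.int64(-37), np.int64(182))]
330 [(np.int64(-102), np.int64(-47), np.int64(187)), (np.int64(-100), np.int64(-45), np.int64(184)), (np.int64(-92), np.int64(-42), np.int64(172)), (np.int64(-103), np.int64(-40), np.int64(188)), None]
340 [(np.int64(-103), np.int64(-47), np.int64(192)), (np.int64(-95), np.int64(-45), np.int64(182)), (np.int64(-89), np.int64(-42), np.int64(173)), (np.int64(-99), np.int64(-40), np.int64(188)), (np.int64(-103), np.int64(-37), np.int64(193))]
```

View pics/w3.png

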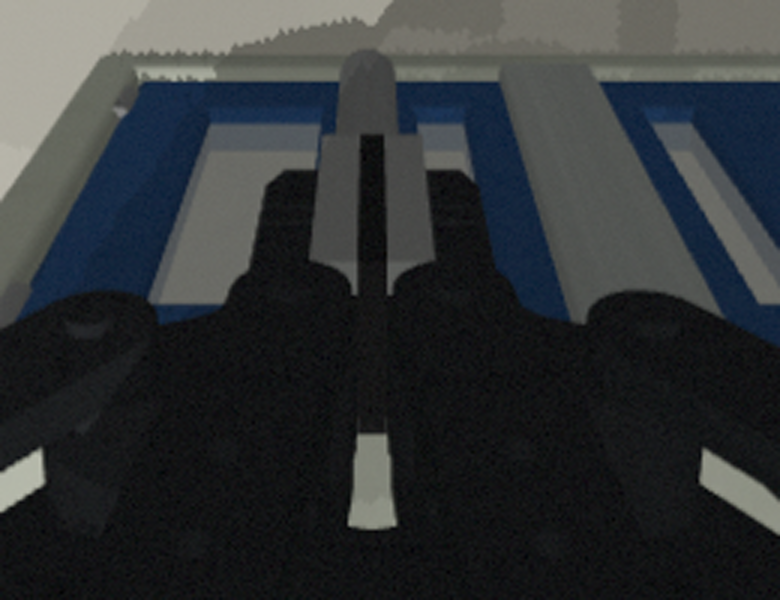

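The pads are shut with nothing between them. Their tips (crop ~(370,135)) rest on top of the handle at z≈0.14, although the reported TCP is 0.098. The real tips therefore sit about 40 mm behind the reported TCP. I'll lift, measure that offset away from contact, and re-grip lower.

```bash
python3 -m pendant '[0,0,0,0.001,0,-0.02,-1, 0,0,0,0.001,0,-0.03,-1, 0,0,0,0,0,0,-1, 0,0,0,0,0,0,-1]'
python3 - <<'E'
from h import *
from plant import ctrl
o=ctrl.get_obs();print(o['tcp_pos'],o['wrist_force'],tgt(-1,0,.095,o))
d=ctrl.get_image("wrist");P=cloud(d,d["mount"])*1000  # tool coords
np.set_printoptions(suppress=True,precision=0)
print(d["mount"].round(3))
for u in(268,275,284,293,300): print(u,[P[v,u].round().tolist() for v in range(246,290,4)])
E
```

```text
time: 4.38
tcp_pos: [0.473, 0.2066, 0.1479]
ee_rot: [-0.89, 3.008, 0.0]
wrist_force: [0.2, -0.4, -0.5]
grip_width: 0.0001
[0.4730487  0.206613   0.14787649] [ 0.18504174 -0.37845784 -0.46124621] (array([ 0.0011, -0.0001,  0.0529]), array([-0.0011,  0.0045,  0.0012]))
[[ 0. -1. -0.  0.]
 [ 1.  0.  0.  0.]
 [ 0. -0.  1. -0.]
 [ 0.  0.  0.  1.]]
268 [[-32.0, -11.0, 84.0], [-31.0, -11.0, 73.0], [-31.0, -10.0, 65.0], [-31.0, -10.0, 59.0], [11.0, -6.0, -43.0], [10.0, -6.0, -45.0], [11.0, -5.0, -51.0], [11.0, -5.0, -52.0], [11.0, -5.0, -56.0], [11.0, -5.0, -59.0], [11.0, -5.0, -62.0]]
275 [[-4.0, -4.0, 14.0], [-7.0, -4.0, 14.0], [-9.0, -4.0, 14.0], [-12.0, -4.0, 15.0], [11.0, -3.0, -41.0], [11.0, -3.0, -46.0], [11.0, -3.0, -49.0], [11.0, -3.0, -53.0], [11.0, -3.0, -56.0], [11.0, -3.0, -59.0], [11.0, -3.0, -62.0]]
284 [[-4.0, 1.0, 14.0], [-6.0, 1.0, 13.0], [-9.0, 1.0, 13.0], [-11.0, 1.0, 13.0], [11.0, 1.0, -42.0], [11.0, 1.0, -45.0], [11.0, 1.0, -49.0], [11.0, 1.0, -52.0], [11.0, 1.0, -56.0], [11.0, 1.0, -59.0], [11.0, 1.0, -62.0]]
293 [[-30.0, 7.0, 78.0], [-30.0, 7.0, 72.0], [-30.0, 7.0, 64.0], [-30.0, 7.0, 57.0], [11.0, 4.0, -43.0], [11.0, 4.0, -46.0], [11.0, 4.0, -49.0], [11.0, 4.0, -53.0], [11.0, 4.0, -55.0], [10.0, 4.0, -58.0], [10.0, 4.0, -61.0]]
300 [[-34.0, 13.0, 90.0], [-34.0, 13.0, 82.0], [-34.0, 12.0, 74.0], [-35.0, 12.0, 68.0], [11.0, 7.0, -41.0], [11.0, 7.0, -46.0], [11.0, 7.0, -49.0], [11.0, 6.0, -54.0], [11.0, 6.0, -56.0], [11.0, 6.0, -59.0], [11.0, 6.0, -61.0]]
```

The tips measure at tool z = −40 mm, so the real grasp point is about 59 mm behind the reported TCP. I'll open, descend to reported z≈0.055 (tips at 0.095), and grip.

```bash
python3 -m pendant '[0,0,0,0.001,0,0,1, 0,0,0,0,0,0,1, 0,0,0,0,0,0,1, 0,0,0,0,0,0,1, 0,0,0,0,0,0,1, 0,0,0,0,0,0,1, 0,0,0,0,0,0,1, 0,0,0,0,0,0,1, 0,0,0,0,0,0.02,1, 0,0,0,0,0,0.02,1, 0,0,0,0,0,0.02,1, 0,0,0,0,0,0.02,1, 0,0,0,0,0,0.012,1, 0,0,0,0,0,0,1, 0,0,0,0,0,0,1]'
python3 -m pendant '[0,0,0,0,0,0,-1, 0,0,0,0,0,0,-1, 0,0,0,0,0,0,-1, 0,0,0,0,0,0,-1, 0,0,0,0,0,0,-1, 0,0,0,0,0,0,-1, 0,0,0,0,0,0,-1, 0,0,0,0,0,0,-1, 0,0,0,0,0,0,-1, 0,0,0,0,0,0,-1]' 50
python3 - <<'E'
from h import *
from plant import ctrl
o=ctrl.get_obs();print(tgt(-1,0,.055,o),o['wrist_force'],o['torque'])
E
```

```text
time: 5.68
tcp_pos: [0.4697, 0.2052, 0.0533]
ee_rot: [0.891, -3.011, -0.0]
wrist_force: [0.4, 0.4, 1.1]
grip_width: 0.0854
time: 6.52
tcp_pos: [0.4713, 0.2045, 0.0543]
ee_rot: [-0.89, 3.012, -0.004]
wrist_force: [2.0, -5.1, 2.5]
grip_width: 0.0085
(array([-0.0017,  0.0006, -0.0007]), array([-0.0027,  0.0004,  0.0005])) [ 2.00684533 -5.09718711  2.52462888] [-0.9796682  -0.2942385  -0.03983508]
```

```bash
python3 -m pendant '[0,0,-0.05,0.0029,-0.0018,0,-1, 0,0,-0.05,0.0029,-0.0018,0,-1, 0,0,-0.05,0.0029,-0.0018,0,-1, 0,0,-0.05,0.0029,-0.0018,0,-1, 0,0,-0.05,0.0029,-0.0018,0,-1, 0,0,-0.05,0.0029,-0.0018,0,-1, 0,0,-0.05,0.0029,-0.0018,0,-1, 0,0,-0.05,0.0029,-0.0018,0,-1, 0,0,0,0,0,0,-1]'
python3 - <<'E'
from h import *
from plant import ctrl
o=ctrl.get_obs();print(tgt(-1,.4,.055,o),o['wrist_force'],o['torque'],o['joint_positions'].round(2))
E
```

```text
time: 7.27
tcp_pos: [0.466, 0.179, 0.0544]
ee_rot: [-1.47, 2.771, -0.003]
wrist_force: [5.6, -1.9, -3.1]
grip_width: 0.0085
(array([-0.0007,  0.0012, -0.0007]), array([-0.0039,  0.0029,  0.0016])) [ 5.61018961 -1.90140043 -3.11671009] [-0.4165664  -0.91930039 -0.1210876 ] [ 0.24  0.17 -0.48  0.92 -0.   -0.74]
```

```bash
python3 -m pendant '[0,0,-0.05,0.0029,-0.0018,0,-1, 0,0,-0.05,0.0029,-0.0018,0,-1, 0,0,-0.05,0.0029,-0.0018,0,-1, 0,0,-0.05,0.0029,-0.0018,0,-1, 0,0,-0.05,0.0029,-0.0018,0,-1, 0,0,-0.05,0.0029,-0.0018,0,-1, 0,0,-0.05,0.0029,-0.0018,0,-1, 0,0,-0.05,0.0029,-0.0018,0,-1, 0,0,-0.05,0.0029,-0.0018,0,-1, 0,0,0,0,0,0,-1]'
python3 - <<'E'
from h import *
from plant import ctrl
o=ctrl.get_obs();print(tgt(-1,.85,.055,o),o['wrist_force'],o['torque'],o['grip_width'])
E
python3 -m pendant '[0,0,-0.05,0.0029,-0.0018,0,-1, 0,0,-0.05,0.0029,-0.0018,0,-1, 0,0,-0.05,0.0029,-0.0018,0,-1, 0,0,-0.05,0.0029,-0.0018,0,-1, 0,0,-0.05,0.0029,-0.0018,0,-1, 0,0,-0.05,0.0029,-0.0018,0,-1, 0,0,-0.05,0.0029,-0.0018,0,-1, 0,0,-0.05,0.0029,-0.0018,0,-1, 0,0,-0.05,0.0029,-0.0018,0,-1, 0,0,-0.05,0.0029,-0.0018,0,-1, 0,0,0,0,0,0,-1]'
python3 - <<'E'
from h import *
from plant import ctrl
o=ctrl.get_obs();print(tgt(-1,1.35,.055,o),o['wrist_force'],o['torque'],o['joint_positions'].round(2))
E
```

```text
time: 8.1
tcp_pos: [0.4719, 0.1495, 0.0543]
ee_rot: [-2.05, 2.373, -0.004]
wrist_force: [6.2, -0.9, -4.5]
grip_width: 0.0085
(array([-0.0008,  0.0018, -0.0007]), array([-0.0059,  0.0026,  0.0014])) [ 6.19563316 -0.90265616 -4.49306922] [-0.07787255 -1.19290237 -0.17901272] 0.008549145113240774
time: 9.02
tcp_pos: [0.4921, 0.123, 0.0544]
ee_rot: [-2.574, 1.791, -0.005]
wrist_force: [8.6, 1.4, -3.5]
grip_width: 0.0088
(array([-0.0015,  0.0019, -0.0007]), array([-0.007 ,  0.0008,  0.0017])) [ 8.5556336   1.36783155 -3.50606581] [ 0.1816258  -1.15001821 -0.31028148] [ 0.12  0.18 -0.46  0.92  0.   -1.81]
```

Latched leaf is at about 1.35 rad. Release half-open, lift, and check.

```bash
python3 -m pendant '[0,0,0,0,0,0,0, 0,0,0,0,0,0,0, 0,0,0,0,0,0,0, 0,0,0,0,0,0,0, 0,0,0,0,0,0,0, 0,0,0,0,0,0,0, 0,0,0,0,0,-0.02,0, 0,0,0,0,0,-0.03,0, 0,0,0,0,0,-0.03,0, 0,0,0,0,0,-0.03,0, 0,0,0,0,0,-0.03,0, 0,0,0,0,0,-0.02,0, 0,0,0,0,0,0,0]'
python3 - <<'E'
from h import *
from plant import ctrl
o=ctrl.get_obs();print(o['tcp_pos'],tgt(1,0,.055,o),o['wrist_force'])
d=ctrl.get_image("top");cv2.imwrite("pics/t4.png",cv2.resize(d["image"][90:300,160:440,::-1],(560,420)))
E
```

```text
time: 10.1
tcp_pos: [0.4917, 0.1225, 0.2194]
ee_rot: [-2.573, 1.791, -0.011]
wrist_force: [0.6, 0.2, 0.9]
grip_width: 0.0428
[0.49170722 0.12251247 0.2193889 ] (array([-0.1693,  0.0094,  0.1639]), array([-0.0096,  0.0047,  1.3513])) [0.56244127 0.24300027 0.92718013]
```

View pics/t4.png

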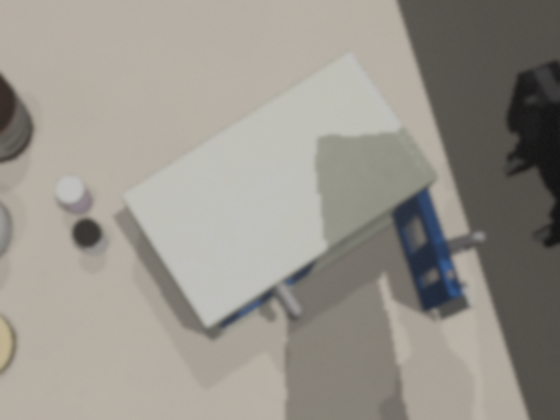

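Top view: the latched leaf stands open (crop (430,250)), the plain leaf is shut with its handle at (290,300), and both vials, (71,193) and (88,233), are untouched. Next is the plain handle.

```bash
python3 -m pendant '[0,0,0,-0.0285,0.0016,0,0.3, 0,0,0,-0.0285,0.0016,0,0.3, 0,0,0,-0.0285,0.0016,0,0.3, 0,0,0,-0.0285,0.0016,0,0.3, 0,0,0,-0.028,0.0015,0,0.3, 0,0,0,-0.0275,0.0015,0,0.3, -0.01,0.005,0,0,0,0,0.3]'
python3 -m pendant '[0,0,0.113,0,0,0,0.3, 0,0,0.113,0,0,0,0.3, 0,0,0.113,0,0,0,0.3, 0,0,0.113,0,0,0,0.3, 0,0,0.113,0,0,0,0.3, 0,0,0.113,0,0,0,0.3, 0,0,0.113,0,0,0,0.3, 0,0,0.113,0,0,0,0.3, 0,0,0.113,0,0,0,0.3, 0,0,0.113,0,0,0,0.3, 0,0,0.113,0,0,0,0.3, 0,0,0.113,0,0,0,0.3, 0,0,0,0,0,0,0.3, 0,0,0,0,0,0,0.3, 0,0,0,0,0,0,0.3]'
python3 - <<'E'
from h import *
from plant import ctrl
o=ctrl.get_obs();print(o['tcp_pos'],tgt(1,0,.055,o),o['wrist_force'])
d=ctrl.get_image("wrist")
T=np.eye(4);T[:3,:3]=R.from_rotvec(o['ee_rot']).as_matrix();T[:3,3]=o['tcp_pos']
P=cloud(d,T@d["mount"]).reshape(-1,3);L=np.c_[(P[:,:2]-C)@X,(P[:,:2]-C)@Y,P[:,2]]
g=L[(L[:,2]>.08)&(L[:,2]<.142)&(L[:,0]<-.08)&(L[:,0]>-.11)&(L[:,1]>0)&(L[:,1]<.08)];print(len(g),np.percentile(g,[2,50,98],axis=0))
E
```

```text
time: 10.73
tcp_pos: [0.4173, 0.2802, 0.2121]
ee_rot: [2.572, -1.782, -0.008]
wrist_force: [-0.6, -0.7, 0.2]
grip_width: 0.0556
time: 11.98
tcp_pos: [0.4202, 0.2772, 0.213]
ee_rot: [0.882, -3.004, 0.01]
wrist_force: [0.6, 0.6, 0.5]
grip_width: 0.0553
[0.42021339 0.27716954 0.2130348 ] (array([-0.0072, -0.0017,  0.158 ]), array([-0.0027, -0.0124, -0.0027])) [0.59731202 0.63875547 0.47669125]
426 [[-0.0946932   0.03828739  0.08833238]
 [-0.09177439  0.04274563  0.13254913]
 [-0.08074476  0.04711041  0.13573093]]
```

```bash
python3 -m pendant '[-0.003,-0.012,-0.003,-0.0065,-0.0017,0,0.3, 0,0,0,0,0,0.02,0.3, 0,0,0,0,0,0.03,0.3, 0,0,0,0,0,0.03,0.3, 0,0,0,0,0,0.03,0.3, 0,0,0,0,0,0.02,0.3, 0,0,0,0,0,0.015,0.3, 0,0,0,0,0,0.01,0.3, 0,0,0,0,0,0,0.3]'
python3 -m pendant '[0,0,0,0,0,0,-1, 0,0,0,0,0,0,-1, 0,0,0,0,0,0,-1, 0,0,0,0,0,0,-1, 0,0,0,0,0,0,-1, 0,0,0,0,0,0,-1, 0,0,0,0,0,0,-1, 0,0,0,0,0,0,-1]' 50
python3 - <<'E'
from h import *
from plant import ctrl
o=ctrl.get_obs();print(tgt(1,0,.055,o),o['wrist_force'],o['torque'])
E
```

```text
time: 12.78
tcp_pos: [0.4255, 0.279, 0.0565]
ee_rot: [0.887, -3.011, 0.0]
wrist_force: [0.9, -1.3, 0.1]
grip_width: 0.0554
time: 13.45
tcp_pos: [0.4286, 0.2794, 0.0602]
ee_rot: [-0.884, 3.011, -0.002]
wrist_force: [0.3, -4.8, 6.5]
grip_width: 0.009
(array([0.003 , 0.0005, 0.0052]), array([-0.0023,  0.0032, -0.0025])) [ 0.29512164 -4.80113678  6.46296237] [-0.87519284 -0.11643379  0.01020387]
```

```bash
python3 -m pendant '[0,0,0.05,0.0029,0.0018,0,-1, 0,0,0.05,0.0029,0.0018,0,-1, 0,0,0.05,0.0029,0.0018,0,-1, 0,0,0.05,0.0029,0.0018,0,-1, 0,0,0.05,0.0029,0.0018,0,-1, 0,0,0.05,0.0029,0.0018,0,-1, 0,0,0.05,0.0029,0.0018,0,-1, 0,0,0.05,0.0029,0.0018,0,-1, 0,0,0,0,0,0,-1]'
python3 - <<'E'
from h import *
from plant import ctrl
o=ctrl.get_obs();print(tgt(1,.4,.055,o),o['wrist_force'],o['torque'],o['joint_positions'].round(2))
E
```

```text
time: 14.2
tcp_pos: [0.4014, 0.284, 0.0602]
ee_rot: [-0.266, 3.126, -0.0]
wrist_force: [0.3, -5.3, 5.9]
grip_width: 0.0084
(array([ 0.0023, -0.0013,  0.0052]), array([-0.0004,  0.0039, -0.0041])) [ 0.34153423 -5.2601468   5.86582626] [-0.7705916  -0.13058298 -0.19867706] [ 0.49  0.15 -0.49  0.93 -0.    0.32]
```

```bash
python3 -m pendant '[0,0,0.05,0.0029,0.0018,0,-1, 0,0,0.05,0.0029,0.0018,0,-1, 0,0,0.05,0.0029,0.0018,0,-1, 0,0,0.05,0.0029,0.0018,0,-1, 0,0,0.05,0.0029,0.0018,0,-1, 0,0,0.05,0.0029,0.0018,0,-1, 0,0,0.05,0.0029,0.0018,0,-1, 0,0,0.05,0.0029,0.0018,0,-1, 0,0,0.05,0.0029,0.0018,0,-1, 0,0,0,0,0,0,-1]'
python3 - <<'E'
from h import *
from plant import ctrl
o=ctrl.get_obs();print(tgt(1,.85,.055,o),o['wrist_force'],o['torque'],o['joint_positions'].round(2))
E
python3 -m pendant '[0,0,0.05,0.0029,0.0018,0,-1, 0,0,0.05,0.0029,0.0018,0,-1, 0,0,0.05,0.0029,0.0018,0,-1, 0,0,0.05,0.0029,0.0018,0,-1, 0,0,0.05,0.0029,0.0018,0,-1, 0,0,0.05,0.0029,0.0018,0,-1, 0,0,0.05,0.0029,0.0018,0,-1, 0,0,0.05,0.0029,0.0018,0,-1, 0,0,0.05,0.0029,0.0018,0,-1, 0,0,0.05,0.0029,0.0018,0,-1, 0,0,0,0,0,0,-1, 0,0,0,0,0,0,-1]'
python3 - <<'E'
from h import *
from plant import ctrl
o=ctrl.get_obs();print(tgt(1,1.35,.055,o),o['wrist_force'],o['torque'],o['joint_positions'].round(2))
E
```

```text
time: 15.03
tcp_pos: [0.3762, 0.3013, 0.0602]
ee_rot: [0.438, 3.107, 0.003]
wrist_force: [0.4, -3.9, 6.9]
grip_width: 0.0088
(array([ 0.0012, -0.0029,  0.0052]), array([ 0.0022,  0.0037, -0.0041])) [ 0.39878583 -3.85503774  6.94033425] [-0.68603451 -0.28483799 -0.24684296] [ 0.54  0.14 -0.51  0.92 -0.    0.82]
time: 16.03
tcp_pos: [0.3605, 0.331, 0.0602]
ee_rot: [1.189, 2.903, 0.006]
wrist_force: [3.6, -2.7, 6.3]
grip_width: 0.0089
(array([-0.0004, -0.0041,  0.0051]), array([ 0.0049,  0.0026, -0.0012])) [ 3.55348465 -2.69364057  6.29264993] [-0.66951066 -0.63337239 -0.27346194] [ 0.61  0.15 -0.49  0.92 -0.    1.39]
```

Now release, lift clear, and check.

```bash
python3 -m pendant '[0,0,0,0,0,0,0, 0,0,0,0,0,0,0, 0,0,0,0,0,0,0, 0,0,0,0,0,0,0, 0,0,0,0,0,0,0, 0,0,0,0,0,0,0, 0,0,0,0,0,-0.02,0, 0,0,0,0,0,-0.03,0, 0,0,0,0,0,-0.03,0, 0,0,0,0,0,-0.03,0, 0,0,0,0,0,-0.03,0, 0,0,0,0,0,-0.03,0, 0,0,0,0,0,-0.02,0, 0,0,0,0,0,0,0, 0,0,0,0,0,0,0]'
python3 - <<'E'
from h import *
from plant import ctrl
o=ctrl.get_obs();print(o['tcp_pos'],o['wrist_force'])
d=ctrl.get_image("top");P=cloud(d);I=d["image"].astype(int)
L=np.concatenate([(P[...,:2]-C)@np.c_[X,Y],P[...,2:]],-1)
blue=(I[...,2]>I[...,0]+35)&(L[...,2]>.125)&(L[...,2]<.145)
for s in(-1,1):
    hg=np.array([-.059,.101*s]);q=L[blue][:,:2]-hg;q=q[(np.linalg.norm(q,axis=1)<.12)]
    q=q[np.linalg.norm(q,axis=1)>.04];m=np.median(q,axis=0) if len(q) else 0
    if len(q):print("leaf",s,len(q),"angle",np.arctan2(-m[0],-m[1]*s))
for u,v in[(196,185),(203,206)]: print("vial",np.nanmedian(P[v-2:v+3,u-2:u+3].reshape(-1,3),axis=0))
s=ctrl.get_image("scene")["image"]
cv2.imwrite("pics/t5.png",np.hstack([cv2.resize(d["image"][90:300,160:440],(400,300)),cv2.resize(s[110:320,170:450],(400,300))])[...,::-1])
E
```

```text
time: 17.28
tcp_pos: [0.3589, 0.3309, 0.2501]
ee_rot: [1.19, 2.905, 0.006]
wrist_force: [0.0, -0.0, -1.0]
grip_width: 0.0426
[0.35891481 0.33089402 0.2501178 ] [ 0.01043279 -0.03342745 -0.98947666]
leaf -1 239 angle 1.2527063205183449
vial [0.54626427 0.47733167 0.05354007]
vial [0.50751946 0.4638269  0.05276486]
```

View pics/t5.png

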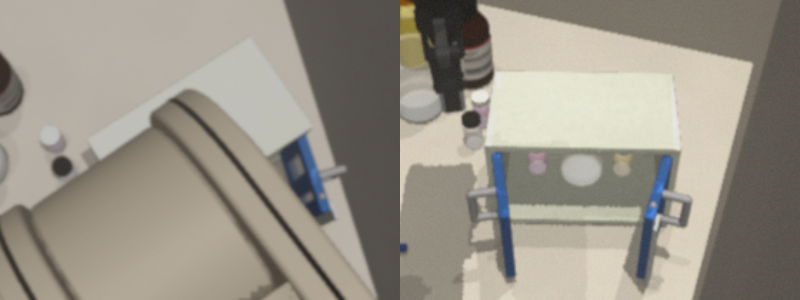

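Both leaves stand wide open (scene: (505,215) plain, (655,220) latched) with the samples visible. The vials are where they started and the gripper is clear. One numeric check of the plain leaf from the scene depth, then hand in.

Run:
```python
from h import *
from plant import ctrl
d=ctrl.get_image("scene");P=cloud(d);I=d["image"].astype(int)
L=np.concatenate([(P[...,:2]-C)@np.c_[X,Y],P[...,2:]],-1)
b=(I[...,2]>I[...,0]+35)&(L[...,2]>.02)&(L[...,2]<.145);ok=True
for s in(-1,1):
    q=L[b][:,:2]-[-.059,.101*s];r=np.linalg.norm(q,axis=1);q=q[(r>.05)&(r<.11)]
    a=np.median(np.arctan2(-q[:,0],-q[:,1]*s));print(s,len(q),a);ok&=len(q)>20 and a>1.1
print(ok)
if ok: print(ctrl.sign_off())
```

```text
-1 281 1.2692194251281506
1 374 1.3825907672296907
True
the job is handed in; nothing more can be done
None
```

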